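# Shut the document boxes and mark the one with the stiff catch

### The job

Shut the two steel document boxes by pushing in the spring catch on each sloping front until it clicks and stays in; a sound catch clicks below 10 N. One of them is too stiff: prove it by pushing it with about 15 N for a moment without a click, never push any catch with more than 25 N, and leave that one sprung out. Stand the wooden table sign upright on the lid of the box with the stiff catch as a warning, let go of it, and leave the jar and the phone where they are.

Things in the scene. Friction and masses are not known exactly. Their poses are not given: they have to be found in the camera images.
- box_a: One of two outwardly identical grey steel document boxes, 171 mm deep (x) by 110 wide (y), fixed. Origin: on the table, at half its width; x points from its front to its back, z up. Its front slopes at 45 degrees from (x -85, z 30) to (x -10, z 105 mm) and bears a spring catch. The boxes change places between starts; which catch is stiff cannot be seen. Fronts face the robot's right.
- lid_a (a point): Centre of box_a's flat lid top, 105 mm above the table, 95 mm (x) by 110 mm (y); axes as the box's. At box x = 37.5 mm.
- bar_a (a point): Middle of box_a's carrying bar, steel, 12 mm thick, along y, over the catch, at box x = -64, z = 142 mm, on two slanting arms at y = +-49 mm. It bars a straight-down approach to the catch: come in square to the slope, below the bar. Axes as the box's.
- face_a (a point): Centre of the flat face of box_a's catch, a steel push bar 60 mm wide (y) by 22 mm (along the slope), its face 20 mm proud of the slope when out. Its z axis points out of the face, 45 degrees up and towards the box's front; the catch is pushed straight along -z; y is the box's y.
- catch_a (a joint): Catch travel in m: 0 = out, 0.018 = home. On a sound catch resistance rises at once, peaks near 4 mm (7 to 9 N), vanishes at 10 mm; then it snaps home by itself and stays; let go earlier, it springs out. Hard stop at 0.0185. The too stiff one resists at 2.5 N per mm all the way, never clicks, and springs out when let go.
- box_b: One of two outwardly identical grey steel document boxes, 171 mm deep (x) by 110 wide (y), fixed. Origin: on the table, at half its width; x points from its front to its back, z up. Its front slopes at 45 degrees from (x -85, z 30) to (x -10, z 105 mm) and bears a spring catch. The boxes change places between starts; which catch is stiff cannot be seen. Fronts face the robot's right.
- lid_b (a point): Centre of box_b's flat lid top, 105 mm above the table, 95 mm (x) by 110 mm (y); axes as the box's. At box x = 37.5 mm.
- bar_b (a point): Middle of box_b's carrying bar, steel, 12 mm thick, along y, over the catch, at box x = -64, z = 142 mm, on two slanting arms at y = +-49 mm. It bars a straight-down approach to the catch: come in square to the slope, below the bar. Axes as the box's.
- face_b (a point): Centre of the flat face of box_b's catch, a steel push bar 60 mm wide (y) by 22 mm (along the slope), its face 20 mm proud of the slope when out. Its z axis points out of the face, 45 degrees up and towards the box's front; the catch is pushed straight along -z; y is the box's y.
- catch_b (a joint): Catch travel in m: 0 = out, 0.018 = home. On a sound catch resistance rises at once, peaks near 4 mm (7 to 9 N), vanishes at 10 mm; then it snaps home by itself and stays; let go earlier, it springs out. Hard stop at 0.0185. The too stiff one resists at 2.5 N per mm all the way, never clicks, and springs out when let go.
- sign_mid (a point): Middle (half-way up, 35 mm over its underside) of the loose, blank wooden table sign: a foot 46 mm (x) by 76 mm (y) by 10 mm high that carries along its middle an upright board 12 mm thick (x), 76 mm wide (y), its top 70 mm above the underside; 0.12 kg. z up. It starts standing on the table.
- sign: The same table sign, origin at the centre of its underside, same axes.
- jar: Bystander: brown jar, 60 mm wide, 80 mm high; origin under its centre.
- phone: Bystander: mobile phone lying flat, 148 x 72 x 10 mm; origin under its centre.
Mind the look-alikes: they are no part of the job. What is shaped like the box_a but blue or orange is not meant.

How it is judged:
By the outcome, as a careful person would: the job done as asked, in the order asked, and still so for the second after the job is handed in, with the robot touching nothing.
It also fails if it takes over 66 s, if anything falls off the work surface, if the arm or the gripper's body presses on something with over 40 N, if the wrist force passes 120 N, or if a joint passes its speed limit or range.

### The arm

A 7-joint arm with a two-finger parallel gripper is mounted at the origin on the work surface. World frame = base frame: x ahead of the robot, y to its left, z up, the work surface at z = 0. Lengths are in m, angles in rad, forces in N, time in s.
With the tool pointing down it reaches from about 0.4 to 0.875 m from the base axis. Payload 19.3 kg.
Tool frame: the origin (TCP) lies between the finger pads; the fingertips stand 17 mm ahead of it and the grasp point (between the pads) lies 2 mm behind it (bot.finger_overhang is the distance from the TCP to the fingertips, in m); z points along the fingers, y is the line along which they close (so a half turn about z gives the same grasp; the last joint's range is limited). The gripper opens to 85 mm and grips with 20 to 120 N. Pads are 22 mm wide; open, the fingers measure 114 mm over their backs; the gripper's body (76 mm by 85 mm) begins 54 mm behind the grasp point. The pads swing forward as they close: fully open they stand 13 mm farther back than shut.
Start: joints at [1.276, 0.521, -0.036, 1.599, 0.021, 1.021, -0.113], TCP at [0.139, -0.609, 0.248] pointing down, gripper open.
Joint ranges: [-2.91, 2.91], [-0.3, 2.13], [-1.5, 1.42], [0.17, 2.43], [-1.26, 4.41], [0.16, 1.93], [-2.52, 2.52]. Speed limits (rad/s): [1.89, 1.89, 2.39, 2.39, 3.01, 3.01, 3.01].

### API

Orientations are given as [roll, pitch, yaw] about the fixed x, y, z axes, in that order (R = Rz(yaw) Ry(pitch) Rx(roll)).
In Python, from workcell import observe, grab_frame, bot gives the robot as it stands.
- The arm moves only by the shell command python3 -m crank 'ROWS' [FORCE]. ROWS is a JSON object of lists of equal length, an entry for each row: "linear": the shift along the world's x, y, z each as a share of 0.25 m, from -1 to 1, a list of three; "delta_rot": the turn, a rotation vector about the world's x, y, z each as a share of 30 degrees, from -1 to 1, a list of three; "fingers": the opening, from -1 (shut) to 1 (fully open). In form: {"linear": [[dx, dy, dz], ...], "delta_rot": [[rx, ry, rz], ...], "fingers": [fingers, ...]}. A call has 1 to 5 rows; each row is the pose to reach, as a shift and turn from the pose commanded when the call began; what a row does not reach only later rows make up. A row lasts 1/10 s, in which the tool goes at most 50 mm and 8.59 degrees, less where a joint would pass 70% of its speed; a pose out of reach is approached as far as the arm can. A call with a number of a shift or a turn outside -1 to 1 is refused whole. A call with a gripper value outside its range is refused whole. The fingers move at their own pace and stop on an object; FORCE is the grip in N (left out, the last holds). Time passes only in rows, so rows that repeat a pose let the fingers close. It gives the time, the measured TCP pose, the force, the opening and the grip force at its end, in the units of the state.
- observe(): the state, without advancing time (a new reading comes with each control period).
- grab_frame(name): name is "scene" or "top" or "wrist"; returns a dict with "image" (480x640x3 uint8, red, green, blue), "mtx" (3x3 intrinsics, pixels), "k1" (the pictures are not rectified: a ray, as slopes to the right and down, at radius r is drawn at 1 + k1 r^2 times it, then the intrinsics apply), "xyz" and "orientation" of the camera in the world. Camera axes: x right, y down, z forward; pixel columns grow to the right and rows downward; lengths in m; the calibration is good to about 2 mm. A picture is of the moment at which its call begins. There is no depth.
- bot.job_done(): hands the job in; it is judged then, once.
The state is a dict: "clock": time; "qpos": joint angles; "qd": joint speeds; "joint_efforts": joint torques, N m; "position": TCP position; "tool_rot": TCP orientation; "force": force on the tool from outside, world axes, zero at the start; "moment": the same for the moment, N m; "grip_width": finger opening in m; "finger_force": force on a finger pad.
Only numpy, scipy, OpenCV 4.12 (cv2) and the standard library are available. Lean on these libraries where they do the work, as an engineer would, in place of code of your own. Each camera call takes 0.05 s, during which the arm holds its last target. There are 200 camera calls.

## Working session

There is one attempt and no reset: what is moved stays moved. The work goes in short steps, Python scripts to look and compute and a shell command to move; the robot and the scene stay as the last step left them, time stands still between calls to the robot, and variables do not carry over. Pictures are saved under pics/ and viewed, at most 10 in all, crops included, and the job is handed in when it is done.

```bash
ls; mkdir -p pics; cat > h.py <<'E'
import numpy as np, cv2
from scipy.spatial.transform import Rotation as R
from workcell import observe, grab_frame, bot
def rot(o):
    return R.from_euler('xyz',o).as_matrix()
def ray(f,u,v):
    K=np.array(f['mtx']);k=f['k1']
    d=np.array([(u-K[0,2])/K[0,0],(v-K[1,2])/K[1,1]]);s=d.copy()
    for _ in range(20): s=d/(1+k*(s@s))
    return np.array(f['xyz']),rot(f['orientation'])@np.array([s[0],s[1],1.])
def plane(f,u,v,z):
    o,d=ray(f,u,v); return o+d*(z-o[2])/d[2]
def proj(f,p):
    c=rot(f['orientation']).T@(np.array(p)-np.array(f['xyz']));s=c[:2]/c[2]
    s=s*(1+f['k1']*(s@s));K=np.array(f['mtx']);return np.array([K[0,0]*s[0]+K[0,2],K[1,1]*s[1]+K[1,2]])
def load(n):
    import pickle; return pickle.load(open(n,'rb'))
def snap(cam,n):
    import pickle
    f=grab_frame(cam); pickle.dump(f,open(f'pics/{n}.pkl','wb')); cv2.imwrite(f'pics/{n}.png',f['image'][...,::-1]); return f
E
python3 - <<'E'
from h import *
for c in('scene','top'):
    f=snap(c,c+'0'); print(c,f['xyz'],f['orientation'],f['mtx'],f['k1'])
print(observe())
E
```

```text
pics
scene [0.82659726 0.79751991 0.8317797 ] [-2.336315   0.0052664  2.5785865] [[444.02122581   0.         312.63349095]
 [  0.         444.02122581 240.86127842]
 [  0.           0.           1.        ]] 0.037214262884045675
top [0.30612571 0.16679083 1.4736469 ] [-3.03383936 -0.01417163 -1.57652309] [[520.24182113   0.         310.73097073]
 [  0.         520.24182113 236.32673917]
 [  0.           0.           1.        ]] -0.12818704944095607
{'clock': 0.1, 'qpos': array([ 1.27579816,  0.52191333, -0.036349  ,  1.59991258,  0.02120294,
        1.02110998, -0.11278187]), 'qd': array([ 1.12358954e-03,  2.80591955e-04,  1.00964361e-03, -1.82407999e-03,
        1.28045235e-03,  1.36864964e-03, -1.82967736e-05]), 'joint_efforts': array([ 4.37426817e-03, -9.28490853e+01,  1.98444463e+00, -3.70531869e+01,
        1.82381779e-02,  5.39416724e-03, -6.39993505e-05]), 'position': array([ 0.13923986, -0.60901847,  0.2478224 ]), 'tool_rot': array([-3.14063619e+00,  5.81179307e-05,  2.24824890e-01]), 'force': array([-0.04794758,  0.0675714 , -0.55331885]), 'moment': array([-0.0164948 ,  0.02228512,  0.0216786 ]), 'finger_force': 0.0, 'grip_width': 0.08528254019566929}
```

View pics/top0.png

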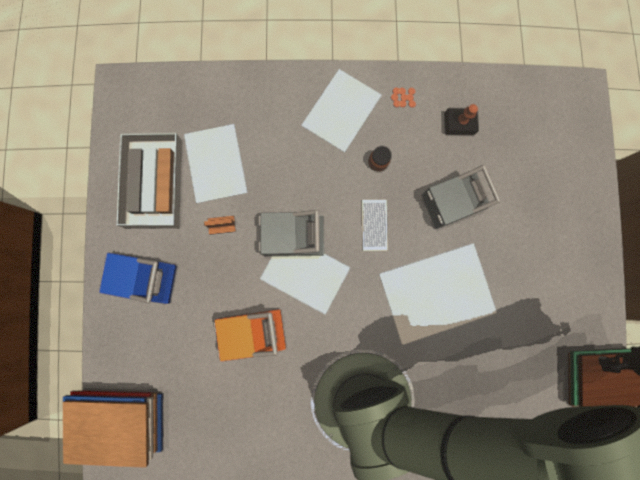

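View pics/scene0.png

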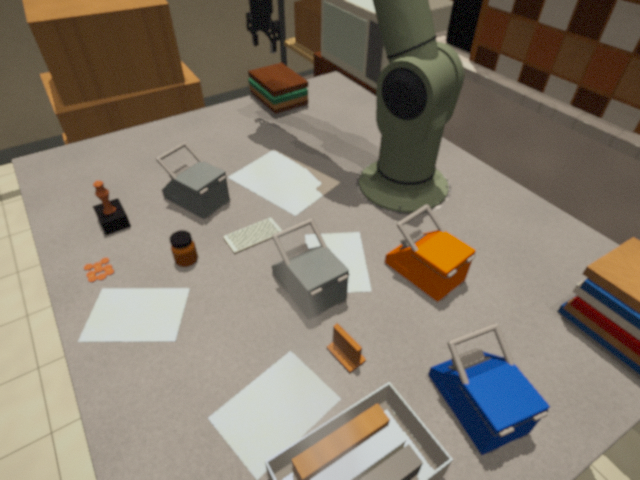

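Top view: grey boxes at about (288,233) and (460,197), their bars to the right (fronts to -y). The sign is at (220,225), the phone at (375,225) and the jar at (379,158). The blue and orange boxes are decoys.

```bash
python3 - <<'E'
from h import *
f=load('pics/top0.pkl');im=f['image'];
a=cv2.resize(im[200:265,195:330],None,fx=5.5,fy=5.5,interpolation=cv2.INTER_CUBIC)
b=cv2.resize(im[150:240,405:515],None,fx=3.3,fy=3.3,interpolation=cv2.INTER_CUBIC)
g=load('pics/scene0.pkl')['image']
c=cv2.resize(g[315:375,320:375],None,fx=4,fy=4,interpolation=cv2.INTER_CUBIC)
o=np.zeros((600,800,3),np.uint8)
o[:a.shape[0],:a.shape[1]]=a[:600,:800];y=a.shape[0]+0
h=min(600-y,b.shape[0]);o[y:y+h,:b.shape[1]]=b[:h];h=min(600-y,c.shape[0]);o[y:y+h,420:420+c.shape[1]]=c[:h]
cv2.imwrite('pics/crop1.png',o[...,::-1]);print(a.shape,b.shape,c.shape)
for p in [(270,225),(280,235),(305,230),(460,200),(450,195),(475,193),(434,207),(286,250)]: print(p,im[p[1],p[0]])
# sign mask (orange-brown)
hsv=cv2.cvtColor(im,cv2.COLOR_RGB2HSV)
m=((hsv[...,1]>100)&((hsv[...,0]<18))).astype(np.uint8);m2=np.zeros_like(m);m2[205:245,195:245]=m[205:245,195:245]
for c in cv2.findContours(m2,cv2.RETR_EXTERNAL,cv2.CHAIN_APPROX_NONE)[0]:
  if cv2.contourArea(c)>20:
    r=cv2.minAreaRect(c);print(r,[np.round(plane(f,*p,.04)[:2],3) for p in cv2.boxPoints(r)])
E
```

```text
(358, 742, 3) (297, 363, 3) (240, 220, 3)
(270, 225) [140 140 131]
(280, 235) [138 138 129]
(305, 230) [107 106  96]
(460, 200) [134 135 127]
(450, 195) [133 134 125]
(475, 193) [89 87 77]
(434, 207) [54 53 50]
(286, 250) [147 148 138]
((219.05972290039062, 224.75767517089844), (15.773568153381348, 29.73609733581543), 83.2901611328125) [array([0.512, 0.445]), array([0.521, 0.362]), array([0.477, 0.357]), array([0.468, 0.439])]
```

View pics/crop1.png

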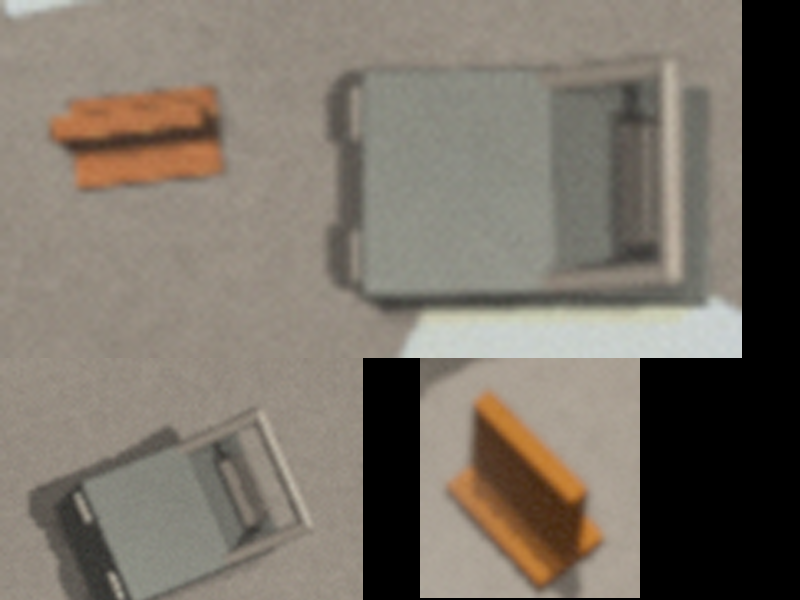

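Crop: the left box lid corners are at crop (364,68),(550,70),(552,292),(362,292) and the right box's at (83,484),(188,446),(236,550),(133,600). The sign stands upright with its board parallel to the image rows.

```bash
python3 - <<'E'
from h import *
f=load('pics/top0.pkl');g=load('pics/scene0.pkl')
def px(x,y,s,ox,oy,yo=0): return ((x+.5)/s-.5+ox,(y-yo+.5)/s-.5+oy)
A=lambda x,y:px(x,y,5.5,195,200); B=lambda x,y:px(x,y,3.3,405,150,358)
def box(n,F,back,frontc,bar):
    L=np.array([plane(f,*F(*p),.105) for p in back+frontc]); b=np.array([plane(f,*F(*p),.142) for p in bar])
    c=L.mean(0); print(n,'corners',np.round(L[:,:2],3).tolist(),'edges',[round(float(np.linalg.norm(L[i]-L[(i+1)%4])),3) for i in range(4)])
    w=L[1]-L[0] ; w2=L[2]-L[3]; bb=b[1]-b[0]
    # y axis of box: x from front to back = +Y world => box y = -X world
    ys=[-(L[0]-L[1]),(L[2]-L[3])*1.0]
    xdir=(L[0]+L[1]-L[2]-L[3])/2; print('lid c',c.round(4),'xdir ang',np.degrees(np.arctan2(xdir[1],xdir[0])),'perp',[np.degrees(np.arctan2(v[1],v[0]))+90 for v in (w,(L[2+0]-L[3])*-1 if False else L[2]*0+L[3-1]*0+(L[2]-L[3])*-1*-1,bb)],'bar',b.mean(0).round(4),'len',np.linalg.norm(bb),'lid->bar',np.linalg.norm((b.mean(0)-c)[:2]))
    print('scene lid corners',[proj(g,p).round() .tolist() for p in L])
# order: back +x side, back -x side, front -x side, front +x side
box('L',A,[(364,68),(362,292)],[(552,292),(550,70)],[(671,62),(673,283)])
box('R',B,[(83,484),(133,600)],[(236,550),(188,446)],[(261,412),(308,526)])
ft=np.array([plane(f,*A(*p),.01) for p in [(68,103),(78,188),(223,172),(215,88)]]);print('foot',ft.round(3).tolist(),ft.mean(0).round(4))
tp=np.array([plane(f,*A(*p),.07) for p in [(52,130),(205,115)]]);print('top',tp.round(3).tolist(),tp.mean(0).round(4))
# two view: board top mid in scene crop (4x origin 320,315; offset 420,358): corners (478,398),(492,393),(584,490),(570,502)
o1,d1=ray(g,*px(530-420,446,4,320,315,358)); print('scene top mid@.07',(o1+d1*(.07-o1[2])/d1[2]).round(4))
E
```

```text
L corners [[0.52, 0.279], [0.411, 0.28], [0.411, 0.188], [0.518, 0.189]] edges [0.109, 0.091, 0.108, 0.09]
lid c [0.4651 0.234  0.105 ] xdir ang 89.44928876832685 perp [np.float64(269.7679831992633), np.float64(-89.6231143188651), np.float64(-89.88639747995819)] bar [0.4642 0.1314 0.142 ] len 0.10434600662135013 lid->bar 0.10259929550125957
scene lid corners [[306.0, 291.0], [348.0, 271.0], [326.0, 247.0], [286.0, 265.0]]
R corners [[0.585, -0.176], [0.489, -0.214], [0.53, -0.303], [0.617, -0.266]] edges [0.103, 0.097, 0.094, 0.095]
lid c [ 0.555  -0.2398  0.105 ] xdir ang 112.4814040249147 perp [np.float64(-68.30741397565404), np.float64(-67.10726270798918), np.float64(-69.81629747455753)] bar [ 0.5903 -0.3336  0.142 ] len 0.09972227404719361 lid->bar 0.10022990536075163
scene lid corners [[196.0, 190.0], [224.0, 172.0], [198.0, 162.0], [173.0, 178.0]]
foot [[0.517, 0.44, 0.01], [0.473, 0.434, 0.01], [0.481, 0.359, 0.01], [0.525, 0.364, 0.01]] [0.4989 0.3996 0.01  ]
top [[0.495, 0.437, 0.07], [0.502, 0.361, 0.07]] [0.4986 0.3989 0.07  ]
scene top mid@.07 [0.4971 0.3984 0.07  ]
```

```bash
cat >> h.py <<'E'
def face(o,ang,lo=0.0):
    a=np.radians(ang);xb=np.array([np.cos(a),np.sin(a),0]);z=np.array([0,0,1.])
    yb=np.cross(z,xb); s=(xb+z)*.70710678; t=(xb-z)*.70710678
    F=np.array([o[0],o[1],0])+xb*-.0616+z*.0816-s*lo
    ty=-yb; Rt=np.column_stack([np.cross(ty,t),ty,t]); return F,Rt
def go(p,Rt,n=1):
    s=observe();d=(np.array(p)-s['position'])/n/.25;rv=R.from_matrix(Rt@rot(s['tool_rot']).T).as_rotvec()/n/np.radians(30)
    print('lin',d.round(4).tolist(),'rot',rv.round(3).tolist(),'x',n)
E
cat > st.sh <<'E'
python3 -c "
from h import *
s=observe();np.set_printoptions(precision=4,suppress=True)
print(s['clock'],s['position'],s['tool_rot'],'q',s['qpos'],'F',s['force'],s['grip_width'],s['finger_force'])"
E
python3 - <<'E'
from h import *
F,Rt=face((.569,-.273),109.5,.003)
print(F); go(F-Rt[:,2]*.167,Rt,4)
E
```

```text
[ 0.59027061 -0.33306636  0.07947868]
lin [0.4904, 0.1646, -0.0503] rot [0.369, -0.203, 0.759] x 4
```

```bash
for i in 1 2; do python3 -m crank '{"linear": [[0.49,0.165,-0.05],[0.49,0.165,-0.05],[0.49,0.165,-0.05],[0.49,0.165,-0.05]], "delta_rot": [[0.37,-0.2,0.76],[0.37,-0.2,0.76],[0.37,-0.2,0.76],[0.37,-0.2,0.76]], "fingers": [-1,-1,-1,-1]}' 40; done; sh st.sh
python3 -c "
from h import *
F,Rt=face((.569,-.273),109.5,.003);go(F-Rt[:,2]*.167,Rt,2)"
```

```text
clock: 0.5
position: [0.2656, -0.5664, 0.2344]
tool_rot: [-3.005, -0.179, 0.621]
force: [-0.9, -1.0, -0.3]
grip_width: 0.0282
finger_force: 0.0
clock: 0.9
position: [0.3878, -0.5245, 0.2211]
tool_rot: [-2.945, -0.39, 1.003]
force: [-0.4, 0.1, -0.1]
grip_width: 0.0001
finger_force: 0.0
0.9 [ 0.3878 -0.5245  0.2211] [-2.9451 -0.3903  1.0028] q [ 1.1503  0.8094 -0.3428  1.2304 -0.0576  1.4464  0.3568] F [-0.3933  0.0586 -0.0832] 9.400636837165677e-05 0.0
lin [0.4838, 0.1602, -0.0471] rot [0.365, -0.204, 0.749] x 2
```

```bash
for i in 1 2; do python3 -m crank '{"linear": [[0.485,0.16,-0.047],[0.485,0.16,-0.047],[0.485,0.16,-0.047],[0.485,0.16,-0.047]], "delta_rot": [[0.37,-0.2,0.75],[0.37,-0.2,0.75],[0.37,-0.2,0.75],[0.37,-0.2,0.75]], "fingers": [-1,-1,-1,-1]}' 40 >/dev/null; done; sh st.sh
python3 -c "
from h import *
F,Rt=face((.569,-.273),109.5,.003);go(F-Rt[:,2]*.167,Rt,1)
f=snap('wrist','w1')
print(f['xyz'],observe()['position'])
xb=np.array([-.334,.943,0]);yb=np.array([-.943,-.334,0]);o=np.array([.569,-.273,0]);z=np.array([0,0,1])
for n,x,y,h in [('face',-.0616,0,.0816),('fl',-.0616,.03,.0816),('fr',-.0616,-.03,.0816),('bar',-.064,0,.142),('bl',-.064,.049,.142),('br',-.064,-.049,.142),('lf+',-.01,.055,.105),('lf-',-.01,-.055,.105)]: print(n,proj(f,o+x*xb+y*yb+h*z).round(0))
"
```

```text
1.7 [ 0.6188 -0.4515  0.2242] [ 3.0578 -0.6609  1.8231] q [ 0.7107  1.175   0.0439  0.5325 -0.4917  1.931   0.9039] F [-1.1026 -0.412  -0.4881] -0.00020027823233388455 0.0
lin [0.0434, 0.0286, -0.1065] rot [0.192, 0.184, 0.274] x 1
[ 0.61335131 -0.47613441  0.36307688] [ 0.62164839 -0.4515928   0.22871471]
face [304. 204.]
fl [264. 208.]
fr [343. 201.]
bar [307. 163.]
bl [227. 169.]
br [384. 157.]
lf+ [222. 135.]
lf- [368. 124.]
```

View pics/w1.png

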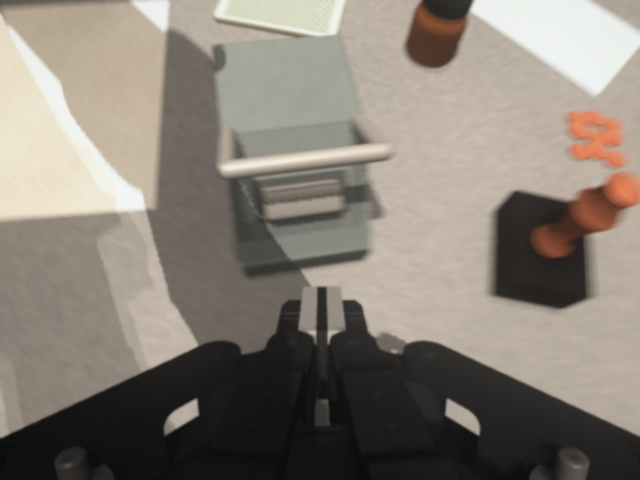

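The wrist picture agrees with the estimate: face at about (304,206), bar ends (222,170) and (390,152). Joint 6 is at its limit, so I'll see whether a closer, lower pose frees it.

```bash
python3 -m crank '{"linear": [[0.0,0.06,-0.2],[0.0,0.06,-0.2],[0.0,0.06,-0.2],[0.0,0.06,-0.2]], "delta_rot": [[0.2,0.18,0.27],[0.2,0.18,0.27],[0.2,0.18,0.27],[0.2,0.18,0.27]], "fingers": [-1,-1,-1,-1]}' 40 >/dev/null; sh st.sh
python3 -c "
from h import *
F,Rt=face((.569,-.273),109.5,.003);go(F-Rt[:,2]*.117,Rt,1);go(F-Rt[:,2]*.017,Rt,1);print(Rt[:,2],rot(observe()['tool_rot'])[:,2])"
```

```text
2.15 [ 0.613  -0.4366  0.1949] [ 3.0599 -0.695   1.8969] q [ 0.7016  1.2005  0.0133  0.5603 -0.4498  1.932   0.9659] F [-0.7524  1.2129  0.487 ] 0.000208520305331543 0.0
lin [0.0197, 0.1022, -0.1307] rot [0.125, 0.165, 0.132] x 1
lin [-0.0747, 0.3688, -0.4135] rot [0.125, 0.165, 0.132] x 1
[-0.23603709  0.66654819 -0.70710678] [-0.12717446  0.63078512 -0.76546508]
```

```bash
python3 -m crank '{"linear": [[0.0,0.1,-0.13],[0.0,0.1,-0.13],[0.0,0.1,-0.13]], "delta_rot": [[0.12,0.16,0.13],[0.12,0.16,0.13],[0.12,0.16,0.13]], "fingers": [-1,-1,-1]}' 40 >/dev/null; sh st.sh
python3 -c "
from h import *
F,Rt=face((.569,-.273),109.5,.003);go(F-Rt[:,2]*.087,Rt,1);go(F-Rt[:,2]*.017,Rt,1);T=rot(observe()['tool_rot'])[:,2];print(Rt[:,2],T);tip=observe()['position']+.017*T;print('tip rel face along z,slope,y',(tip-F)@Rt[:,2],(tip-F)@np.cross(Rt[:,2],Rt[:,1]),(tip-F)@Rt[:,1])"
```

```text
2.45 [ 0.6049 -0.3987  0.156 ] [ 3.1267 -0.7763  1.9165] q [ 0.749   1.2401 -0.3105  0.6061 -0.1863  1.932   0.8787] F [-0.2386  0.7538 -0.9757] 0.0001579516170698723 0.0
lin [0.0238, 0.0306, -0.0598] rot [0.01, 0.025, 0.01] x 1
lin [-0.0423, 0.2173, -0.2578] rot [0.01, 0.025, 0.01] x 1
[-0.23603709  0.66654819 -0.70710678] [-0.22335376  0.66418147 -0.71342559]
tip rel face along z,slope,y -0.08427188970671894 -0.006723087453130965 -0.007979026712417951
```

```bash
python3 -m crank '{"linear": [[0.024,0.03,-0.06],[0.024,0.03,-0.06],[-0.023,0.164,-0.2],[-0.023,0.164,-0.2],[-0.023,0.164,-0.2]], "delta_rot": [[0.01,0.025,0.01],[0.01,0.025,0.01],[0.01,0.025,0.01],[0.01,0.025,0.01],[0.01,0.025,0.01]], "fingers": [-1,-1,-1,-1,-1]}' 40 >/dev/null; sh st.sh
cat > rel.py <<'E'
import sys
from h import *
x,y,a,lo=map(float,sys.argv[1:5])
F,Rt=face((x,y),a,lo);s=observe();T=rot(s['tool_rot'])[:,2];tip=s['position']+.017*T
print('t',round(s['clock'],2),'tip-face depth,slope,y mm',((tip-F)@Rt[:,[2,0,1]]*1000).round(1),'Fpush',round(float(-s['force']@Rt[:,2]),2),'F',s['force'].round(1));go(F-Rt[:,2]*.017,Rt);print('1mm=',(Rt[:,2]*.004).round(5))
E
python3 rel.py .569 -.273 109.5 .003
python3 -c "
from h import *
snap('wrist','w2')"
```

```text
2.95 [ 0.5991 -0.3588  0.1073] [ 3.1415 -0.7819  1.9111] q [ 0.7358  1.2182 -0.3049  0.7882 -0.1886  1.7787  0.8945] F [ 0.5608 -0.3389  0.97  ] 0.0001208701715194891 0.0
t 2.95 tip-face depth,slope,y mm [-21.9   0.4  -0.2] Fpush 1.04 F [ 0.6 -0.3  1. ]
lin [-0.0194, 0.0575, -0.0633] rot [0.006, 0.002, 0.0] x 1
1mm= [-0.00094  0.00267 -0.00283]
```

View pics/w2.png

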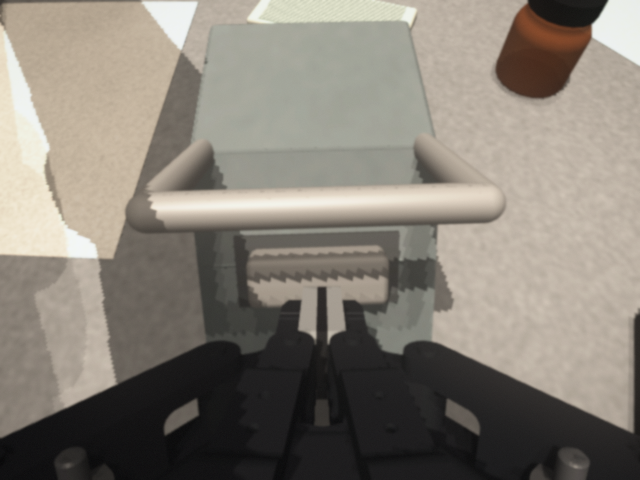

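The wrist picture shows the fingertips centred sideways on the catch, face about (318,277), below the bar. Now I move in to contact.

```bash
python3 -m crank '{"linear": [[-0.016,0.048,-0.051],[-0.016,0.048,-0.051],[-0.019,0.056,-0.059],[-0.019,0.056,-0.059]], "delta_rot": [[0,0,0],[0,0,0],[0,0,0],[0,0,0]], "fingers": [-1,-1,-1,-1]}' >/dev/null
python3 rel.py .569 -.273 109.5 .003
python3 -m crank '{"linear": [[-0.002,0.0053,-0.0057],[-0.002,0.0053,-0.0057]], "delta_rot": [[0,0,0],[0,0,0]], "fingers": [-1,-1]}' >/dev/null
python3 rel.py .569 -.273 109.5 .003
```

```text
t 3.4 tip-face depth,slope,y mm [-2.4  0.3  0.7] Fpush -0.87 F [-0.2  1.1 -0.2]
lin [-0.0043, 0.0045, -0.0077] rot [0.006, 0.008, 0.001] x 1
1mm= [-0.00094  0.00267 -0.00283]
t 3.6 tip-face depth,slope,y mm [0.2 0.3 0.6] Fpush 1.99 F [ 1.4 -2.2  0.3]
lin [-0.0017, -0.0025, -0.0005] rot [0.006, 0.007, -0.0] x 1
1mm= [-0.00094  0.00267 -0.00283]
```

```bash
for i in 1 2; do python3 -m crank '{"linear": [[-0.001,0.0027,-0.0028],[-0.002,0.0053,-0.0057],[-0.002,0.0053,-0.0057]], "delta_rot": [[0,0,0],[0,0,0],[0,0,0]], "fingers": [-1,-1,-1]}' >/dev/null
python3 rel.py .569 -.273 109.5 .003 | head -1; done
```

```text
t 3.9 tip-face depth,slope,y mm [2.1 0.3 0.6] Fpush 6.95 F [ 3.3 -5.5  3.5]
t 4.2 tip-face depth,slope,y mm [3.6 0.3 0.5] Fpush 10.41 F [ 1.9 -7.6  6.9]
```

```bash
python3 -m crank '{"linear": [[-0.001,0.0027,-0.0028],[-0.001,0.0027,-0.0028]], "delta_rot": [[0,0,0],[0,0,0]], "fingers": [-1,-1]}' >/dev/null
python3 rel.py .569 -.273 109.5 .003 | head -1;  python3 -m crank '{"linear": [[0,0,0],[0,0,0]], "delta_rot": [[0,0,0],[0,0,0]], "fingers": [-1,-1]}' >/dev/null
python3 rel.py .569 -.273 109.5 .003 | head -1
```

```text
t 4.4 tip-face depth,slope,y mm [4.4 0.3 0.5] Fpush 11.49 F [ 2.4 -8.7  7.3]
t 4.6 tip-face depth,slope,y mm [4.3 0.3 0.5] Fpush 11.49 F [ 3.7 -8.1  7.4]
```

Over 11 N and still rising, so this is the stiff one. I'll press to about 15 N and hold briefly.

```bash
python3 -m crank '{"linear": [[-0.001,0.0027,-0.0028],[-0.0016,0.0045,-0.0048],[-0.0016,0.0045,-0.0048]], "delta_rot": [[0,0,0],[0,0,0],[0,0,0]], "fingers": [-1,-1,-1]}' >/dev/null
for i in 1 2; do python3 rel.py .569 -.273 109.5 .003 | head -1;  python3 -m crank '{"linear": [[0,0,0],[0,0,0]], "delta_rot": [[0,0,0],[0,0,0]], "fingers": [-1,-1]}' >/dev/null; done
python3 rel.py .569 -.273 109.5 .003 | head -1
```

```text
t 4.9 tip-face depth,slope,y mm [5.6 0.3 0.5] Fpush 15.97 F [  3.9 -11.1  10.8]
t 5.1 tip-face depth,slope,y mm [5.6 0.3 0.5] Fpush 14.93 F [  3.3 -11.    9.7]
t 5.3 tip-face depth,slope,y mm [5.5 0.3 0.5] Fpush 15.22 F [  2.6 -10.6  10.7]
```

```bash
python3 -m crank '{"linear": [[0.05,-0.14,0.15],[0.1,-0.28,0.3],[0.1,-0.28,0.3],[0.1,-0.28,0.8],[0.1,-0.28,0.9]], "delta_rot": [[0,0,0],[0,0,0],[0,0,0],[0,0,0],[0,0,0]], "fingers": [-1,-1,-1,-1,-1]}' ; sh st.sh
python3 -c "
from h import *
F,Rt=face((.4645,.196),90,.003);p=F-Rt[:,2]*.137;print(p);p[2]=.32;go(p,Rt,2)
snap('top','top1')"
```

```text
clock: 5.8
position: [0.6033, -0.3894, 0.2306]
tool_rot: [3.096, -0.739, 1.921]
force: [0.8, -0.2, -0.1]
grip_width: 0.0001
finger_force: 0.0
5.8 [ 0.6033 -0.3894  0.2306] [ 3.0959 -0.739   1.9213] q [ 0.8134  1.1381 -0.5212  0.6639 -0.0629  1.933   0.7715] F [ 0.7722 -0.1865 -0.0711] 5.443556500640514e-05 0.0
[0.4645     0.03540505 0.17635231]
lin [-0.2775, 0.8496, 0.1788] rot [0.038, 0.039, -0.304] x 2
```

```bash
for i in 1 2; do python3 -m crank '{"linear": [[-0.07,0.1,0.18],[-0.14,0.4,0.18],[-0.28,0.85,0.18],[-0.28,0.85,0.18],[-0.28,0.85,0.18]], "delta_rot": [[0,0,-0.15],[0.04,0.04,-0.3],[0.04,0.04,-0.3],[0.04,0.04,-0.3],[0.04,0.04,-0.3]], "fingers": [-1,-1,-1,-1,-1]}' >/dev/null; sh st.sh; done
python3 -c "
from h import *
F,Rt=face((.4645,.196),90,.003);p=F-Rt[:,2]*.137;go(p,Rt,1)"
```

```text
6.35 [ 0.5345 -0.185   0.2747] [ 3.1143 -0.7641  1.7487] q [ 0.8983  0.7561 -0.6286  1.4392 -0.2536  1.4381  0.5795] F [1.5871 0.0188 0.5133] -9.454752777055831e-05 0.0
6.85 [0.4645 0.0275 0.3197] [ 3.1406 -0.7861  1.5736] q [ 0.8641  0.4438 -0.7721  1.9082 -0.5421  1.0861  0.4293] F [1.6702 0.9789 0.1296] -0.00021828962117161594 0.0
lin [-0.0001, 0.0316, -0.5733] rot [-0.001, 0.001, -0.004] x 1
```

```bash
python3 -m crank '{"linear": [[0,0.03,-0.3],[0,0.03,-0.573],[0,0.03,-0.573],[0,0.23,-0.773],[0,0.23,-0.773]], "delta_rot": [[0,0,0],[0,0,0],[0,0,0],[0,0,0],[0,0,0]], "fingers": [-1,-1,-1,-1,-1]}' >/dev/null; sh st.sh; python3 rel.py .4645 .196 90 .003
python3 -c "
from h import *
f=snap('wrist','w3')
o=np.array([.4645,.196,0])
for n,x,y,h in [('fl',-.0616,.03,.0816),('fr',-.0616,-.03,.0816),('bl',-.064,.049,.142),('br',-.064,-.049,.142)]: print(n,proj(f,o+np.array([-y,x,h])).round(0))"
```

```text
7.35 [0.464  0.0854 0.1242] [-3.1382 -0.7884  1.5723] q [ 0.7107  0.7823 -0.7461  2.0729 -0.5163  0.6024  0.559 ] F [-0.048   0.6272  0.3975] -8.063993466690702e-05 0.0
t 7.35 tip-face depth,slope,y mm [-47.8  -1.5  -0.6] Fpush -0.16 F [-0.   0.6  0.4]
lin [0.002, 0.1394, -0.1309] rot [-0.006, -0.005, -0.007] x 1
1mm= [ 0.       0.00283 -0.00283]
fl [263. 263.]
fr [390. 263.]
bl [187. 190.]
br [469. 191.]
```

View pics/w3.png

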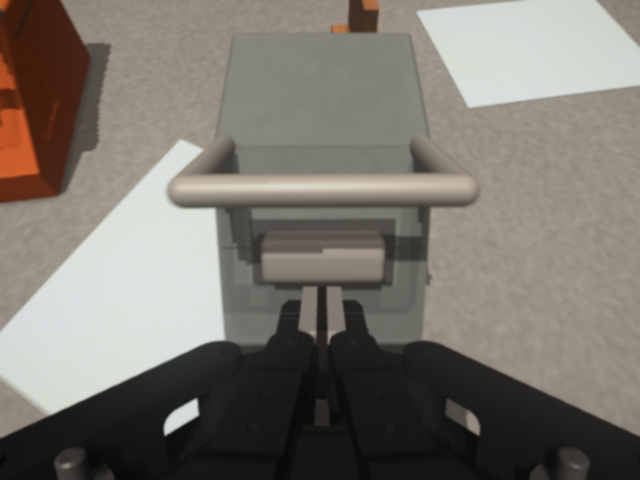

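The catch face spans columns 262–386 at row about 260, centred and matching the prediction. Moving in.

```bash
python3 -m crank '{"linear": [[0.002,0.1,-0.09],[0.002,0.128,-0.12],[0.002,0.128,-0.12]], "delta_rot": [[0,0,0],[0,0,0],[0,0,0]], "fingers": [-1,-1,-1]}' >/dev/null;python3 rel.py .4645 .196 90 .003|head -1
for i in 1 2 3 4; do python3 -m crank '{"linear": [[0,0.0028,-0.0028],[0,0.0057,-0.0057]], "delta_rot": [[0,0,0],[0,0,0]], "fingers": [-1,-1]}' >/dev/null
python3 rel.py .4645 .196 90 .003 | head -1; done
```

```text
t 7.7 tip-face depth,slope,y mm [-6.6  0.2  1.2] Fpush 0.08 F [0.7 0.6 0.7]
t 7.9 tip-face depth,slope,y mm [-6.4 -0.4  2.6] Fpush 0.25 F [ 0.4 -0.   0.3]
t 8.1 tip-face depth,slope,y mm [-3.8 -0.2  2.3] Fpush -0.97 F [ 0.6  1.2 -0.1]
t 8.3 tip-face depth,slope,y mm [-1.3 -0.1  2.1] Fpush 1.24 F [ 0.6 -2.  -0.2]
t 8.5 tip-face depth,slope,y mm [ 0.7 -0.1  2.1] Fpush 6.03 F [-1.3 -3.4  5.2]
```

Contact is near -1.5 mm. Pushing on towards the click.

```bash
for i in 1 2 3 4 5; do python3 -m crank '{"linear": [[0,0.0028,-0.0028],[0,0.0057,-0.0057]], "delta_rot": [[0,0,0],[0,0,0]], "fingers": [-1,-1]}' >/dev/null
python3 rel.py .4645 .196 90 .003 | head -1; done
```

```text
t 8.7 tip-face depth,slope,y mm [ 2.8 -0.1  2.1] Fpush 7.12 F [-1.2 -4.6  5.4]
t 8.9 tip-face depth,slope,y mm [ 4.8 -0.1  2.1] Fpush 4.62 F [-0.1 -3.3  3.3]
t 9.1 tip-face depth,slope,y mm [ 6.9 -0.1  2.1] Fpush 1.31 F [ 0.6 -1.8  0. ]
t 9.3 tip-face depth,slope,y mm [9.  0.1 1.9] Fpush -0.27 F [-0.4  0.3 -0.1]
t 9.5 tip-face depth,slope,y mm [11.  0.  2.] Fpush -0.19 F [1.3 0.7 0.4]
```

Clicked: the force peaked at about 7 N and then vanished. Retracting.

```bash
python3 -m crank '{"linear": [[0,-0.15,0.15],[0,-0.3,0.3],[0,-0.45,0.45],[0,-0.45,0.7],[0,-0.45,0.95]], "delta_rot": [[0,0,0],[0,0,0],[0,0,0],[0,0,0],[0,0,0]], "fingers": [-1,-1,-1,-1,-1]}' >/dev/null
python3 -c "
from h import *
f=snap('wrist','w4');f2=snap('top','top2')
o=np.array([.4645,.196,0])
for t in (0,.018):
  for y in(.03,-.03): print(t,proj(f,o+np.array([-y,-.0616+t*.707,.0816-t*.707])).round(0))
a=f['image'];b=f2['image']
c=proj(f,[.4645,.134,.082]).astype(int)
A=a[max(0,c[1]-90):c[1]+90,max(0,c[0]-100):c[0]+100]; B=b[150:265,250:510]
o=np.zeros((600,800,3),np.uint8);A=cv2.resize(A,None,fx=2,fy=2);B=cv2.resize(B,None,fx=2,fy=2)
o[:A.shape[0],:A.shape[1]]=A;o[365:365+230,:520]=B;cv2.imwrite('pics/c2.png',o[...,::-1]);print(c)
Rt=np.array([[0,.996,.09],[0,0,0]])
a=np.radians(5.3);ty=np.array([np.cos(a),np.sin(a),0]);tz=np.array([0,0,-1.]);Rt=np.column_stack([np.cross(ty,tz),ty,tz])
go([.499,.399,.20],Rt,2)"; sh st.sh
```

```text
0 [288. 276.]
0 [354. 276.]
0.018 [289. 270.]
0.018 [353. 270.]
[320 276]
lin [0.0618, 0.7663, -0.1888] rot [-0.748, -0.028, 0.079] x 2
10.1 [0.4681 0.0158 0.2944] [ 3.13   -0.783   1.5804] q [ 0.8641  0.4873 -0.7569  1.9188 -0.5221  1.0455  0.4624] F [ 0.1444  0.5103 -0.928 ] 0.0001919288335235245 0.0
```

View pics/c2.png

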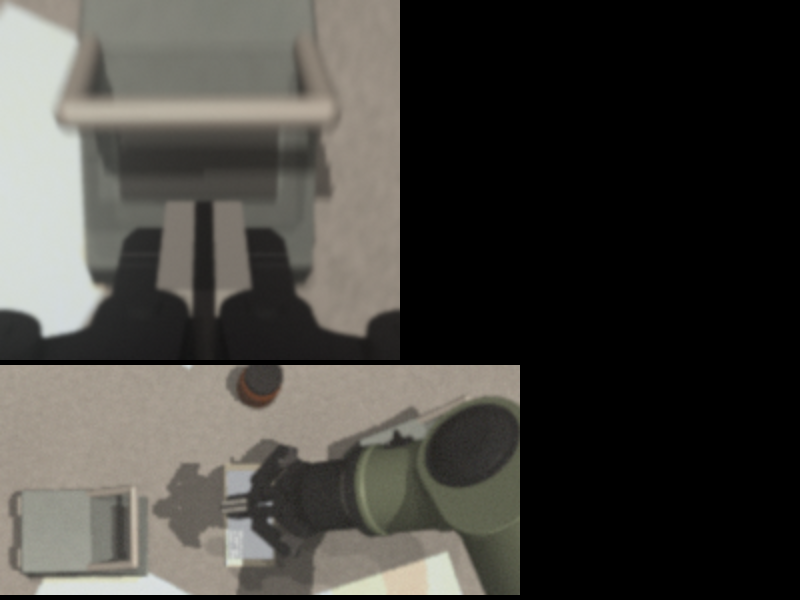

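The left catch is flush with its recess and no longer sticks out. Next, the sign.

```bash
for i in 1 2; do python3 -m crank '{"linear": [[0.02,0.2,0],[0.04,0.4,0],[0.062,0.766,0],[0.062,0.766,0],[0.062,0.766,0]], "delta_rot": [[-0.25,0,0.02],[-0.5,-0.02,0.05],[-0.75,-0.028,0.08],[-0.75,-0.028,0.08],[-0.75,-0.028,0.08]], "fingers": [0,0,0,0,0]}' >/dev/null;done; sh st.sh
python3 -c "
from h import *
f=snap('wrist','w5')
a=np.radians(5.3);ty=np.array([np.cos(a),np.sin(a),0]);tz=np.array([0,0,-1.]);Rt=np.column_stack([np.cross(ty,tz),ty,tz])
go([.499,.399,.17],Rt,1);print(proj(f,[.499,.399,.07]))
im=f['image'];hsv=cv2.cvtColor(im,cv2.COLOR_RGB2HSV);m=((hsv[...,1]>120)&(hsv[...,0]<18)&(hsv[...,2]>60)).astype(np.uint8)
for c in cv2.findContours(m,cv2.RETR_EXTERNAL,cv2.CHAIN_APPROX_NONE)[0]:
  if cv2.contourArea(c)>300: print(cv2.minAreaRect(c),[plane(f,*p,.01)[:2].round(3).tolist() for p in cv2.boxPoints(cv2.minAreaRect(c))])"
```

```text
11.1 [0.496  0.378  0.2891] [-3.1381  0.0041  1.6592] q [-0.4119  0.5231 -0.5043  1.5331  0.2669  1.1599 -0.8795] F [ 1.3728 -0.5274  0.5093] 0.04268575182217244 0.0
lin [0.0294, 0.0384, -0.475] rot [0.001, -0.01, -0.014] x 1
[329.61610513 184.39657567]
((36.53934860229492, 234.3238067626953), (174.85752868652344, 82.41213989257812), 78.25001525878906) [[0.155, 0.389], [0.239, 0.411], [0.264, 0.234], [0.171, 0.205]]
((327.0, 174.0), (46.0, 86.0), 0.0) [[0.479, 0.357], [0.472, 0.439], [0.515, 0.442], [0.524, 0.361]]
((510.0, 14.5), (29.0, 208.0), 90.0) [[0.552, 0.559], [0.739, 0.58], [0.744, 0.556], [0.555, 0.535]]
```

View pics/w5.png

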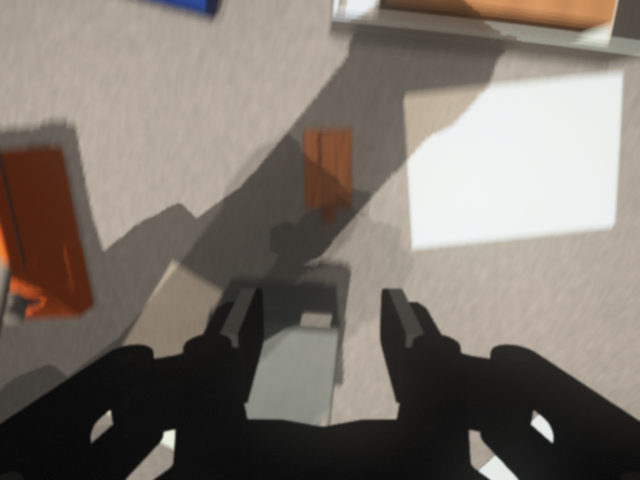

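The sign is in the wrist view at (327,174), foot centre about (0.498, 0.400), square to the fingers. Descending to grasp.

```bash
python3 -m crank '{"linear": [[0.01,0.086,-0.1],[0.01,0.086,-0.3],[0.01,0.086,-0.5],[0.01,0.086,-0.7],[0.01,0.086,-0.8]], "delta_rot": [[0,0,0],[0,0,0],[0,0,0],[0,0,0],[0,0,0]], "fingers": [0,0,0,0,0]}' >/dev/null; sh st.sh; python3 -m crank '{"linear": [[0,0,-0.14],[0,0,-0.16],[0,0,-0.16]], "delta_rot": [[0,0,0],[0,0,0],[0,0,0]], "fingers": [0,0,0]}' >/dev/null; sh st.sh;python3 -m crank '{"linear": [[0,0,0],[0,0,0],[0,0,0],[0,0,0],[0,0,0]], "delta_rot": [[0,0,0],[0,0,0],[0,0,0],[0,0,0],[0,0,0]], "fingers": [-1,-1,-1,-1,-1]}' 30 >/dev/null; sh st.sh
```

```text
11.65 [0.4965 0.3973 0.0846] [-3.1321  0.0017  1.6607] q [-0.4876  0.7725 -0.4269  1.661   0.405   0.8058 -1.0038] F [ 0.6552 -0.2861  0.2096] 0.042794950565765065 0.0
11.95 [0.4978 0.3985 0.0488] [-3.1349 -0.0001  1.6602] q [-0.5023  0.8227 -0.4047  1.6691  0.4329  0.7452 -1.0253] F [-0.3234  0.6921  0.7304] 0.042816387511731446 0.0
12.45 [0.4989 0.3991 0.0507] [-3.1382 -0.0017  1.6596] q [-0.5019  0.8199 -0.4048  1.6685  0.4331  0.7449 -1.0257] F [-1.8442 -1.4749  8.8725] 0.011114490778051026 37.78758108615875
```

```bash
python3 -m crank '{"linear": [[0,0,0.1],[0,0,0.25],[0,0,0.4],[0,0,0.6],[0,0,0.84]], "delta_rot": [[0,0,0],[0,0,0],[0,0,0],[0,0,0],[0,0,0]], "fingers": [-1,-1,-1,-1,-1]}' 30 >/dev/null; sh st.sh
for i in 1 2 3; do python3 -m crank '{"linear": [[0.01,-0.12,0],[0.04,-0.3,0],[0.055,-0.5,0],[0.07,-0.7,0],[0.076,-0.849,0]], "delta_rot": [[0,0,0.03],[0,0,0.08],[0,0,0.12],[0,0,0.16],[0,0,0.16]], "fingers": [-1,-1,-1,-1,-1]}' 30 >/dev/null; sh st.sh; done
python3 -c "
from h import *
f=snap('top','top3');snap('wrist','w6')
a=np.radians(19.5);ty=np.array([np.cos(a),np.sin(a),0]);tz=np.array([0,0,-1.]);Rt=np.column_stack([np.cross(ty,tz),ty,tz])
go([.556,-.238,.1565],Rt)"
```

```text
12.95 [0.4981 0.3983 0.2518] [-3.1367 -0.0009  1.6599] q [-0.4412  0.5799 -0.499   1.5385  0.2937  1.1019 -0.9164] F [ 0.2878 -0.7757 -1.4143] 0.011808477539463175 36.115402579307556
13.45 [0.5176 0.1831 0.2499] [-3.1374  0.0003  1.7424] q [-0.0635  0.4406 -0.5191  1.7779  0.2536  0.9941 -0.5101] F [ 1.594   0.6419 -1.6086] 0.011346063333737291 36.13402247428894
13.95 [ 0.5362 -0.0292  0.2499] [-3.1372  0.0004  1.8261] q [ 0.3132  0.4168 -0.4913  1.809   0.2336  0.9777 -0.0196] F [-0.1944 -0.0727 -0.9692] 0.01196589704743311 36.13407254219055
14.45 [ 0.555  -0.2416  0.2499] [-3.1368  0.0005  1.9099] q [ 0.617   0.52   -0.4451  1.6336  0.2529  1.049   0.4346] F [ 0.0593  0.0638 -0.8229] 0.011538070710981193 36.13289773464203
lin [0.0068, 0.0249, -0.3714] rot [0.006, -0.01, 0.014] x 1
```

View pics/w6.png

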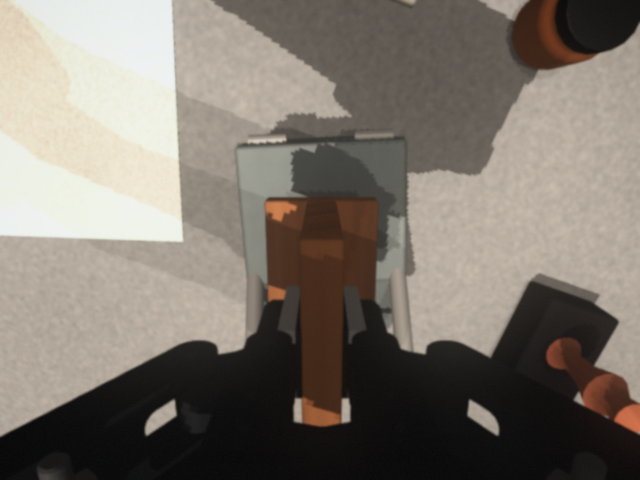

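The sign hangs upright and centred over the lid, whose back corners are at (237,147) and (406,139). Quick check of the lid position.

```bash
python3 -c "
from h import *
f=load('pics/w6.pkl')
p=plane(f,237,147,.105);q=plane(f,406,139,.105);d=q-p;n=np.linalg.norm(d);u=d/n
a=np.degrees(np.arctan2(u[1],u[0]));print(p,q,n,'ang xb',a+90)
xb=np.array([-u[1],u[0],0]);c=(p+q)/2-.0475*xb;print('lid c',c)
go([c[0],c[1],.1565],rot(observe()['tool_rot']))"
```

```text
[ 0.48442315 -0.21358542  0.105     ] [ 0.58322744 -0.17411852  0.105     ] 0.10639513606598408 ang xb 111.77400413240093
lid c [ 0.55144526 -0.23796304  0.105     ]
lin [-0.0114, 0.025, -0.3714] rot [0.0, 0.0, 0.0] x 1
```

```bash
python3 -m crank '{"linear": [[-0.003,0.022,-0.12],[-0.003,0.022,-0.24],[-0.003,0.022,-0.32],[-0.003,0.022,-0.355],[-0.003,0.022,-0.355]], "delta_rot": [[0,0,0],[0,0,0],[0,0,0],[0,0,0],[0,0,0]], "fingers": [-1,-1,-1,-1,-1]}' 30 >/dev/null; sh st.sh
for i in 1 2 3; do python3 -m crank '{"linear": [[0,0,-0.003],[0,0,-0.006],[0,0,-0.006]], "delta_rot": [[0,0,0],[0,0,0],[0,0,0]], "fingers": [-1,-1,-1]}' 30 |egrep 'pos|^force'; done
```

```text
15.05 [ 0.5544 -0.2324  0.1602] [-3.1359 -0.0014  1.9113] q [ 0.5828  0.6173 -0.4164  1.7236  0.3133  0.8725  0.3705] F [-0.2282 -0.7958  0.025 ] 0.011775133233821554 36.150251626968384
position: [0.555, -0.2328, 0.1598]
force: [-1.0, 0.4, -2.2]
position: [0.5546, -0.2327, 0.1575]
force: [0.4, -0.2, -0.5]
position: [0.5546, -0.2326, 0.1559]
force: [-0.3, 0.1, -2.0]
```

```bash
for i in 1 2; do python3 -m crank '{"linear": [[0,0,-0.003],[0,0,-0.006],[0,0,-0.006]], "delta_rot": [[0,0,0],[0,0,0],[0,0,0]], "fingers": [-1,-1,-1]}' 30 |egrep 'pos|^force'; done
```

```text
position: [0.5547, -0.2328, 0.1557]
force: [-8.1, 1.4, 21.9]
position: [0.5547, -0.2328, 0.1556]
force: [-17.9, 4.7, 45.7]
```

```bash
python3 -m crank '{"linear": [[0,0,0.009],[0,0,0.009],[0,0,0.009]], "delta_rot": [[0,0,0],[0,0,0],[0,0,0]], "fingers": [-1,-1,-1]}' 30 |egrep 'pos|^force'
python3 -m crank '{"linear": [[0,0,0],[0,0,0],[0,0,0],[0,0,0],[0,0,0]], "delta_rot": [[0,0,0],[0,0,0],[0,0,0],[0,0,0],[0,0,0]], "fingers": [-0.6,-0.4,-0.3,-0.3,-0.3]}' 30 
python3 -m crank '{"linear": [[0,0,0.03],[0,0,0.15],[0,0,0.3],[0,0,0.5],[0,0,0.7]], "delta_rot": [[0,0,0],[0,0,0],[0,0,0],[0,0,0],[0,0,0]], "fingers": [-0.3,-0.3,-0.3,-0.3,-0.3]}' >/dev/null; sh st.sh
python3 -c "
from h import *
snap('wrist','w7')"
```

```text
position: [0.5548, -0.2328, 0.1557]
force: [-3.0, -0.4, 10.1]
clock: 17.35
position: [0.5546, -0.2326, 0.1551]
tool_rot: [-3.136, -0.001, 1.911]
force: [0.0, 0.4, 0.1]
grip_width: 0.0298
finger_force: 0.0
17.85 [ 0.5542 -0.2323  0.3326] [-3.1366 -0.0011  1.9114] q [ 0.6195  0.4419 -0.4657  1.5387  0.208   1.2151  0.4593] F [-0.1576 -0.4849  1.3989] 0.029868469378152334 0.0
```

View pics/w7.png

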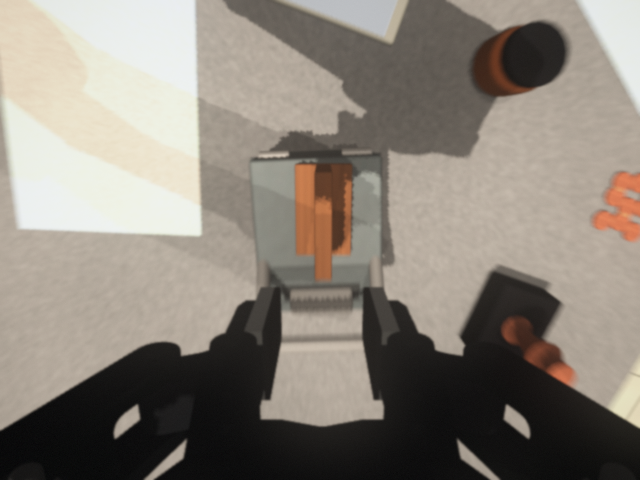

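The sign stands upright with its foot wholly on the lid (about (324,208)), the stiff catch is sprung out, and the gripper is clear. Handing in.

```bash
python3 -c "
from h import *
print(bot.job_done())"
```

```text
the job is handed in; nothing more can be done
None
```

The job is handed in: the left box's catch clicked at about 7 N and stayed in, the right one held about 15 N without a click and was left sprung out, and the sign stands upright and free on its lid; jar and phone were not touched.

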